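# Time and press a glued ammonite in a cam-lift bonding press

### The arm

A 6-joint arm with a two-finger parallel gripper is mounted at the origin on a cart in front of the work surface, level with it; the furniture and walls round the work are solid. World frame = base frame: x ahead of the robot, y to its left, z up, the work surface at z = 0. Lengths are in mm, angles in rad, forces in N, time in s.
With the tool pointing down it reaches from about 275 to 825 mm from the base axis. Payload 5.2 kg.
Tool frame: the origin (TCP) lies midway between the tips of the shut fingers; the grasp point (between the pads) lies bot.tcp_to_grasp behind it (bot.tcp_to_grasp is the distance from the TCP to the grasp point, in mm); x points along the fingers, z is the direction in which the jaws open and shut, and the axes are right-handed (so a half turn about x gives the same grasp; the last joint's range is limited). The gripper opens to 93 mm and grips with 3 to 60 N. Pads are 15 mm wide; open, the fingers measure 128 mm over their backs; the gripper's body (75 mm by 188 mm) begins 65 mm behind the grasp point.
Start: joints at [1.073, 0.259, 1.535, -0, 1.348, -0.203], TCP at [159.779, 526.285, 218.653] pointing down, gripper open.
Joint ranges: [-3.14, 3.14], [-0.91, 2.08], [0.19, 2.58], [-1.22, 4.36], [0.22, 2.71], [-3.12, 3.12]. Speed limits (rad/s): [2.57, 2.57, 3.14, 3.14, 3.14, 3.14].

### API

Orientations are given as a rotation vector (axis times angle).
In Python, from rig import bot gives the robot as it stands. The module is installed in compiled form; this text tells all that it offers. Calls block until the motion is done:
- bot.movep(position, orientation): joint-space move of the TCP to a pose.
- bot.move_linear(position, frame=None, v=150): straight line of the TCP; frame=None keeps the orientation; v is the mean speed in mm/s.
- bot.movej(angles): joint-space move.
- bot.set_gripper(opening): opening from 0.0 (shut) to 1.0 (fully open); the grip force is fixed at half the most; returns when the fingers have stopped.
- bot.pause(seconds).
- bot.ik(position, orientation): joint angles nearest the present ones, or None.
- bot.read_state(): the state.
- bot.camera(name): name is "scene" or "top" or "wrist"; returns a dict with "frame" (420x560x3 uint8, blue, green, red), "camera_matrix" (3x3 intrinsics, pixels), "rvec" (rotation vector, rad) and "tvec" (3), from world to camera coordinates, as OpenCV has them; the wrist camera has in their place "hand_eye" (4x4, takes a point from camera to tool coordinates, whose origin is the TCP and whose axes are the tool frame's). Camera axes: x right, y down, z forward; pixel columns grow to the right and rows downward; lengths in mm; the calibration is good to about 2 mm. The wrist camera is an equidistant fisheye: a pixel r from the principal point sees the ray r / f radians off the axis. A picture is of the moment at which its call begins: read the wrist's pose just before it. There is no depth.
A pose or a line that the arm cannot do raises bot.MotionError and nothing moves.
- bot.close_job(): hands the job in, once; it reports no verdict.
Trained networks look in a picture, given as the dict that the camera call returned (one of the last four; its "shot" number tells which), for a name from the list of things; names that differ only in an ending like _2 or _b are one class to them, and where a whole thing is asked for, a point or a joint stands for the part that bears it (a point fixed in the world has none). Each returns a list of dicts, best first, with "conf" (0 to 1); they miss things now and then, are a little off and sometimes report something else, mostly with a low value. They report only what shows in the picture. A call takes as long as a camera call. They do not tell look-alikes from the thing itself.
- bot.masks_of(name, picture): "region" (420x560 bool, what is visible of it) and "centre" ([column, row] in pixels, amid what is visible of it).
- bot.tip_of(name, picture): "centre" ([column, row] in pixels: a listed point, or the origin of a listed thing).
The state is a dict: "t": time; "q": joint angles; "qd": joint speeds; "tau": joint torques, N m; "ee_pos": TCP position; "orientation": TCP orientation; "force": force on the tool from outside, world axes, zero at the start; "ft_torque": the same for the moment, N m; "finger_gap": opening from 0.0 (shut) to 1.0 (fully open).
Only numpy, scipy, OpenCV 4.12 (cv2) and the standard library are available. Lean on these libraries where they do the work, as an engineer would, in place of code of your own. Each camera call takes 0.05 s, during which the arm holds its last target.

### The job

The ammonite in the press has just been glued to its slate: wind the bench timer fully, turning its key clockwise until it meets its stop (this takes several short turns), and leave it running. Then swing the press's cam lever up until it stands straight up, where the cam lifts the table highest and presses the fossil against the sprung foot, and finish while still holding the lever there, because it springs back if let go. Do not shift the specimen, knock over the glue bottle or push the loupe, the dust blower or the small loose ammonite about.

Things in the scene. Friction and masses are not known exactly. Their poses are not given: they have to be found in the camera images.
- timer_key (a joint): Winding of the timer, rad: 0 run down, 4.0 fully wound (hard stop); grows as the key turns clockwise seen from above. Starts between 0 and 0.6. Let go, it runs back slowly, 0.04 to 0.06 rad/s (clockwork; it never springs back). Turning it takes about 0.12 N m at 1 rad/s: turn steadily.
- key_bow (a point): Centre of the flat upright key (bow) on top of the timer, 36 mm long, 9 mm thick, 26 mm tall, about 68 mm above the bench (free below it down to the dial, 40 mm above the bench). x axis along the bow's length, y across its thickness (pinch along y), z up; turns with the key about this vertical axis. The timer is a low round grey drum, 108 mm across, fixed to the bench.
- camshaft (a joint): Angle of the cam lever, rad: 0 at rest, leaning 69 degrees (1.2 rad) from upright towards the front of the press; 1.2 = lever straight up = highest lift; stop at 1.9, well past the top, where the table has sunk again. A spring pulls it back to 0 all the way; holding it at 1.2 takes about 4 N on the grip.
- cam_axis (a point): Point on the camshaft's axis in the plane in which the lever swings, 45 mm above the bench, fixed to the press (which is fixed to the bench). y axis along the shaft (level); x level, away from the lever's resting side; z up. The lever swings from -x through +z towards +x. This point is 95 mm to the +y side of the middle of the press; the grip's middle another 40 mm.
- lever_grip (a point): Middle of the black cross grip at the lever's end: a level round bar, 17 mm in diameter, 58 mm free length, parallel to the camshaft and sticking out to its +y side; y axis along it. 130 mm from the shaft's axis: at rest 121 mm to the -x side and 92 mm above the bench; at the top straight over the axis, 175 mm above the bench. It may roll between fingers that straddle it from above.
- cam_lever: The lever: hub, round steel bar and cross grip; origin on the camshaft's axis in the middle of the press. Must be held by the robot at the end.
- lift_table (a joint): Height of the press's table above its rest, m; driven by the cam: 22 mm x cos(angle of the lever from upright) less 8 mm, so 0 at rest and 0.014 at the highest lift. The cork-faced table, 112 x 118 mm, lies 72 mm above the bench at rest.
- press_foot: Sprung foot of the press: 34 mm disc with rubber face on a plunger under the overarm; its face is 105 mm above the bench, about 6 mm over the fossil at rest. Rises against its spring, 1.5 N per mm (about 12 N at the highest lift). The press: grey, 150 mm deep, 134 mm wide and 185 mm tall at its overarm.
- foot_face (a point): Centre of the foot's lower face.
- ammonite: The glued ammonite, 65 x 71 x 15 mm, flat on the slate under the foot; origin at the centre of its underside. Not to be touched.
- ammonite_centre (a point): Centre of the glued ammonite, half-way up.
- slate_centre (a point): Centre of the slate, 76 x 86 x 12 mm, that lies on the press's table under the ammonite.
- bottle_centre (a point): Centre, half-way up, of the small brown glue bottle, 36 mm in diameter, 95 mm tall, standing on the bench; bystander.
- loupe: Hand lens, 45 x 56 x 12 mm, lying on the bench; bystander; origin at the centre of its underside.
- blower: Black rubber dust blower, a bulb with a nozzle, 56 mm in diameter, 100 mm tall, standing on the bench at the left; bystander; origin at the centre of its underside.
- small_ammonite: Small loose grey ammonite, 44 x 48 x 10 mm, on the bench at the left; bystander; origin at the centre of its underside.
Mind the look-alikes: they are no part of the job. What is shaped like the part that bears timer_key but yellow is not meant.

How it is judged (in metres and radians):
On the way, in this order (a step that is already met when the one before it is completed fails the run):
1. the timer is wound fully, to within 0.2 rad of its stop (value of joint timer_key above 3.8 rad), for 0.2 s.
2. the lever is held upright with the fossil pressed against the foot (value of joint camshaft between 1.05 and 1.35 rad and value of joint lift_table above 0.013 m and contact force between press_foot and ammonite above 5 N and contact force between any of the fingers, the arm and cam_lever above 1 N), for 0.5 s.
At the end, for the whole second after the job is handed in: Robot holds the lever (over 1 N), still and within 0.15 rad of upright; table lifted over 13 mm; foot presses the ammonite with over 5 N; ammonite flat, within 15 mm of the foot's middle and 10 mm of the slate's; timer let go with over 1.5 rad left to run (all of step 2 and horizontal distance between ammonite_centre and foot_face below 0.015 m and horizontal distance between ammonite_centre and slate_centre below 0.01 m and angle between ammonite_centre's own z axis and vertical below 0.2 rad and velocity of joint camshaft between -0.1 and 0.1 rad/s and value of joint timer_key above 1.5 rad); the arm keeps its last pose, push and grip.
It fails at once if the glue bottle is knocked over (angle between bottle_centre's own z axis and vertical above 0.5 rad).
It fails at once if a bystander (bottle, loupe, blower, small ammonite) is pushed more than 30 mm (distance of any of bottle_centre, loupe, blower, small_ammonite from where it was at the start of the episode above 0.03 m).
It fails at once if the specimen is shifted more than 20 mm from under the foot (horizontal distance between ammonite_centre and foot_face above 0.02 m).
It also fails if it takes over 72 s, if anything falls off the work surface, if the arm or the gripper's body presses on something with over 40 N, if the wrist force passes 120 N, or if a joint passes its speed limit or range.

## Working session

There is one attempt and no reset: what is moved stays moved. The work goes in short steps, each a Python script; the robot and the scene stay as the last script left them, time stands still between calls to the robot, and variables do not carry over. Pictures are saved under pics/ and viewed, and the job is handed in when it is done.

```bash
mkdir -p pics
python3 - <<'E'
from rig import bot
import cv2
s=bot.read_state();print(s['t'],s['ee_pos'],s['orientation'],bot.tcp_to_grasp,s['finger_gap'])
for n in ["scene","top"]:
    p=bot.camera(n);cv2.imwrite(f'pics/{n}1.png',p['frame'])
    print(n,p['camera_matrix'].tolist(),p['rvec'],p['tvec'])
    for k in ['timer_key','key_bow','cam_lever','lever_grip','foot_face','ammonite_centre','slate_centre','bottle_centre','loupe','blower','small_ammonite','cam_axis']:
        try:
            r=bot.tip_of(k,p);print(k,[(round(d['conf'],2),[round(float(x),1) for x in d['centre']]) for d in r[:4]])
        except Exception as e: print(k,'tip',e)
print(bot.read_state()['t'])
E
```

```text
0.0 [159.52185567 525.81724546 217.85122304] [-0.99017822  1.33595951  0.98897864] 18.8 1.000118011651323
scene [[412.2121660006079, 0.0, 283.90471898681545], [0.0, 412.2121660006079, 206.78705143539446], [0.0, 0.0, 1.0]] [ 2.02300573 -0.45605464  0.26834415] [-438.66194528  187.11794882  996.19133081]
timer_key tip it knows: ammonite, ammonite_centre, blower, bottle_centre, cam_axis, cam_lever, foot_face, key_bow, lever_grip, loupe, press_foot, slate_centre, small_ammonite
key_bow [(0.57, [286.5, 240.9]), (0.55, [249.0, 185.9])]
cam_lever []
lever_grip [(0.76, [301.1, 264.1])]
foot_face [(0.52, [379.7, 256.8]), (0.18, [248.8, 188.3])]
ammonite_centre [(0.63, [381.2, 262.3]), (0.23, [378.7, 256.0])]
slate_centre [(0.71, [376.5, 266.6])]
bottle_centre [(0.58, [311.6, 213.0])]
loupe [(0.53, [266.1, 235.8]), (0.4, [276.7, 181.2])]
blower [(0.67, [275.0, 180.1])]
small_ammonite []
cam_axis [(0.9, [344.2, 263.4])]
top [[419.4797941327687, 0.0, 279.7675665681985], [0.0, 419.4797941327687, 205.17063673858158], [0.0, 0.0, 1.0]] [ 2.19497402 -2.16474124  0.10557525] [-2.57489821e-01  4.90020373e+02  1.09715674e+03]
timer_key tip it knows: ammonite, ammonite_centre, blower, bottle_centre, cam_axis, cam_lever, foot_face, key_bow, lever_grip, loupe, press_foot, slate_centre, small_ammonite
key_bow [(0.62, [198.7, 209.9]), (0.52, [405.8, 172.2]), (0.51, [330.9, 224.7]), (0.38, [409.0, 176.6])]
cam_lever []
lever_grip [(0.76, [380.7, 233.9])]
foot_face [(0.46, [410.1, 174.4])]
ammonite_centre [(0.5, [406.5, 172.1]), (0.3, [198.4, 210.0])]
slate_centre [(0.68, [408.4, 177.5])]
bottle_centre [(0.69, [280.4, 173.3])]
loupe [(0.81, [274.5, 224.7])]
blower [(0.78, [146.7, 154.4])]
small_ammonite [(0.5, [182.4, 247.1])]
cam_axis [(0.98, [368.3, 190.9]), (0.27, [411.3, 174.0])]
1.2
```

View pics/scene1.png

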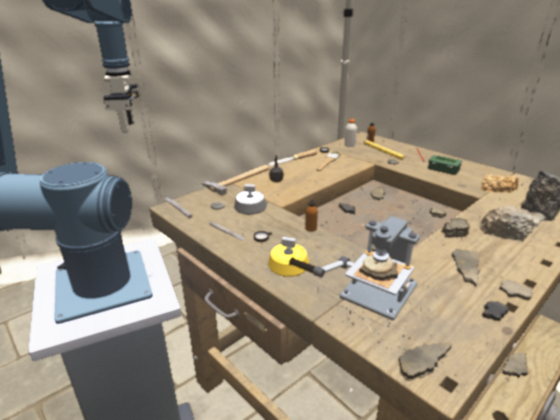

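View pics/top1.png

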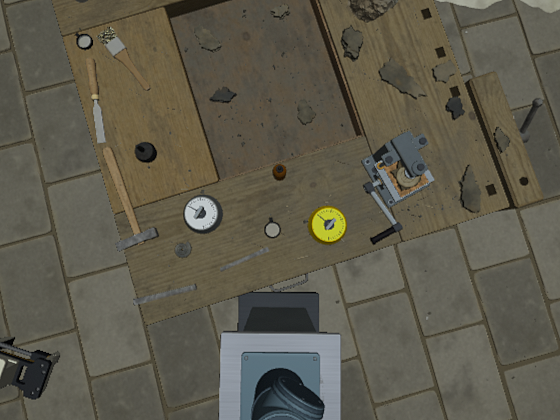

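Candidates for the key: the grey-white timer (top 201,212; scene 250,200) and the yellow look-alike (top 329,225; scene 288,257). I choose the grey one. Next I compute positions and view close crops.

```bash
cat > h.py <<'E'
from rig import bot
import numpy as np, cv2
from scipy.spatial.transform import Rotation as R
def ray(p,uv):
    Rm=cv2.Rodrigues(np.array(p['rvec'],float))[0];t=np.array(p['tvec'],float).ravel()
    d=Rm.T@np.linalg.solve(p['camera_matrix'],[uv[0],uv[1],1.]);return -Rm.T@t,d
def atz(p,uv,z):
    o,d=ray(p,uv);return o+d*(z-o[2])/d[2]
def tri(p1,u1,p2,u2):
    o1,d1=ray(p1,u1);o2,d2=ray(p2,u2);d1/=np.linalg.norm(d1);d2/=np.linalg.norm(d2)
    a=np.linalg.lstsq(np.c_[d1,-d2],o2-o1,rcond=None)[0]
    x,y=o1+a[0]*d1,o2+a[1]*d2;return (x+y)/2,np.linalg.norm(x-y)
def proj(p,X):
    return cv2.projectPoints(np.array(X,float).reshape(-1,3),np.array(p['rvec'],float),np.array(p['tvec'],float),p['camera_matrix'],None)[0].reshape(-1,2)
def down(psi):
    # tool x down, tool z (jaw) at world angle psi
    x=np.array([0,0,-1.]);z=np.array([np.cos(psi),np.sin(psi),0]);y=np.cross(z,x)
    return R.from_matrix(np.c_[x,y,z]).as_rotvec()
E
python3 - <<'E'
from h import *
np.set_printoptions(precision=1,suppress=True)
s=bot.camera('scene');t=bot.camera('top')
print('key',atz(t,(198.7,209.9),68),atz(s,(249,185.9),68),tri(s,(249,185.9),t,(198.7,209.9)))
print('grip',atz(t,(380.7,233.9),92),atz(s,(301.1,264.1),92),tri(s,(301.1,264.1),t,(380.7,233.9)))
print('camax',atz(t,(368.3,190.9),45),atz(s,(344.2,263.4),45))
print('bottle',atz(t,(280.4,173.3),47),'loupe',atz(t,(274.5,224.7),0),'blow',atz(t,(146.7,154.4),0),'sa',atz(t,(182.4,247.1),0))
print('foot',atz(t,(410,174.4),105),atz(s,(379.7,256.8),105), 'yel',atz(t,(330.9,224.7),68),'slate',atz(t,(408.4,177.5),78))
a=cv2.resize(t['frame'][180:260,150:250],None,fx=5,fy=5,interpolation=cv2.INTER_CUBIC)
b=cv2.resize(s['frame'][170:220,220:290],None,fx=5,fy=5,interpolation=cv2.INTER_CUBIC)
c=cv2.resize(t['frame'][120:260,340:460],None,fx=4,fy=4,interpolation=cv2.INTER_CUBIC)
for i,m in enumerate([a,b,c]):cv2.imwrite(f'pics/crop{i}.png',m)
for psi in range(0,181,15):
    pass
E
```

```text
key [470.8 213.4  68. ] [470.3 230.3  68. ] (array([467.3, 212.9,  76.2]), np.float64(6.211520783942537))
grip [ 415.5 -245.1   92. ] [ 411.3 -245.9   92. ] (array([ 413.9, -244.7,   90.6]), np.float64(3.512775832651068))
camax [ 528.8 -225.1   45. ] [ 536.5 -231.2   45. ]
bottle [571.7   6.2  47. ] loupe [438.6  19.9   0. ] blow [626.4 373.    0. ] sa [375.  266.7   0. ]
foot [ 564.1 -316.2  105. ] [ 572.3 -312.6  105. ] yel [ 437.8 -124.1   68. ] slate [ 560.6 -320.6   78. ]
```

View pics/crop0.png

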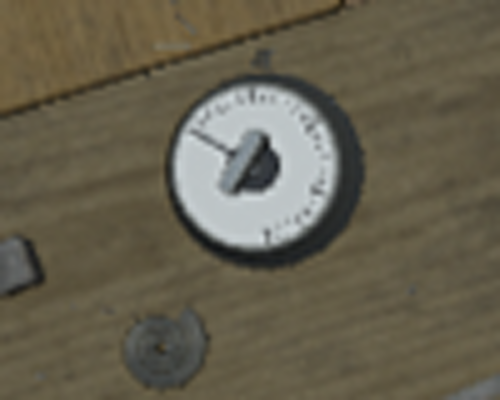

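View pics/crop1.png

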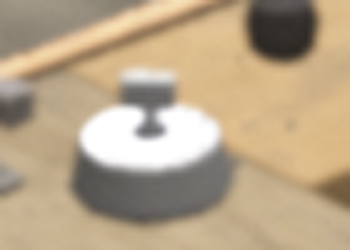

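View pics/crop2.png

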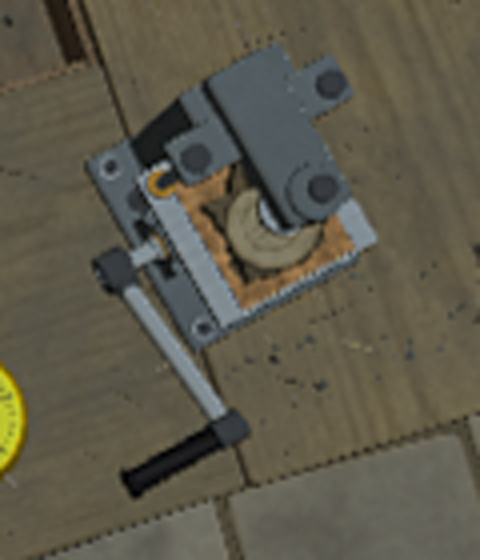

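Run:
```python
from h import *
np.set_printoptions(precision=2,suppress=True)
for psi in range(-180,180,20):
    q=bot.ik([469,213,170],down(np.radians(psi)));print(psi,None if q is None else np.array(q))
p=bot.camera('top')
print(atz(p,(199,211.6),81),atz(p,(201,213.6),40))
```

```text
-180 [ 0.21  0.24  1.69 -0.    1.22 -2.93]
-160 [ 0.21  0.24  1.69 -0.    1.22  3.  ]
-140 [ 0.21  0.24  1.69 -0.    1.22  2.65]
-120 [0.21 0.24 1.69 0.   1.22 2.3 ]
-100 [0.21 0.24 1.69 0.   1.22 1.95]
-80 [0.21 0.24 1.69 0.   1.22 1.61]
-60 [0.21 0.24 1.69 0.   1.22 1.26]
-40 [ 0.21  0.24  1.69 -0.    1.22  0.91]
-20 [ 0.21  0.24  1.69 -0.    1.22  0.56]
0 [ 0.21  0.24  1.69 -0.    1.22  0.21]
20 [ 0.21  0.24  1.69 -0.    1.22 -0.14]
40 [ 0.21  0.24  1.69 -0.    1.22 -0.49]
60 [ 0.21  0.24  1.69 -0.    1.22 -0.84]
80 [ 0.21  0.24  1.69 -0.    1.22 -1.19]
100 [ 0.21  0.24  1.69 -0.    1.22 -1.54]
120 [ 0.21  0.24  1.69 -0.    1.22 -1.88]
140 [ 0.21  0.24  1.69  0.    1.22 -2.23]
160 [ 0.21  0.24  1.69  0.    1.22 -2.58]
[465.55 210.11  81.  ] [463.29 212.31  40.  ]
```

Run:
```python
from h import *
np.set_printoptions(precision=2,suppress=True)
t0=bot.read_state()['t']
bot.movep([465.5,211,170],down(np.radians(56)))
s=bot.read_state();print(s['t']-t0,s['ee_pos'],s['q'])
p=bot.camera('wrist');cv2.imwrite('pics/w1.png',p['frame'])
print(p['camera_matrix'],p['hand_eye'])
print([(d['conf'],d['centre']) for d in bot.tip_of('key_bow',p)])
t0=bot.read_state()['t'];q=np.array(s['q'])
q[5]-=.5;bot.movej(q);t1=bot.read_state();print(t1['t']-t0,t1['ee_pos'])
t0=t1['t'];bot.move_linear(s['ee_pos'],frame=s['orientation'],v=20);t1=bot.read_state();print(t1['t']-t0,t1['ee_pos'],t1['q'])
t=bot.camera('top');cv2.imwrite('pics/t2.png',t['frame'])
```

```text
1.625 [465.22 211.79 170.14] [ 0.21  0.23  1.7   0.    1.21 -0.77]
[[325.19   0.   272.58]
 [  0.   325.19 209.09]
 [  0.     0.     1.  ]] [[  -0.     -0.28    0.96 -166.48]
 [  -0.     -0.96   -0.28   78.01]
 [   1.     -0.      0.      0.18]
 [   0.      0.      0.      1.  ]]
[(0.86, [272.4, 206.0])]
0.5499999999999998 [465.03 212.35 170.23]
0.6500000000000004 [465.19 211.87 170.15] [ 0.21  0.23  1.7   0.    1.21 -0.77]
```

View pics/w1.png

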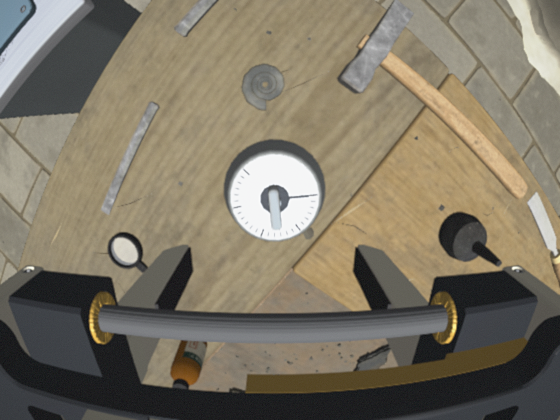

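```bash
cat >> h.py <<'E'
def wray(p,s,uv):
    K=p['camera_matrix'];d=np.array([uv[0]-K[0,2],uv[1]-K[1,2]]);r=np.linalg.norm(d);th=r/K[0,0]
    c=np.r_[np.sin(th)*d/max(r,1e-9),np.cos(th)]
    H=np.array(p['hand_eye']);Rt=R.from_rotvec(s['orientation']).as_matrix()
    return Rt@H[:3,3]+s['ee_pos'],Rt@(H[:3,:3]@c)
def watz(p,s,uv,z):
    o,d=wray(p,s,uv);return o+d*(z-o[2])/d[2]
E
python3 - <<'E'
from h import *
np.set_printoptions(precision=1,suppress=True)
s=bot.read_state();p=bot.camera('wrist')
r=bot.tip_of('key_bow',p);print(r[0]['conf'],r[0]['centre'],watz(p,s,r[0]['centre'],68))
m=bot.masks_of('key_bow',p)
print([(d['conf'],d['centre'],d['region'].sum()) for d in m])
for uv in [(272.5,191),(276,228)]: print(uv,watz(p,s,uv,81),watz(p,s,uv,68),watz(p,s,uv,55))
print('dial',watz(p,s,(276.5,191.5),40))
cv2.imwrite('pics/w2.png',cv2.resize(p['frame'][130:260,210:345],None,fx=5,fy=5,interpolation=cv2.INTER_CUBIC)[:600])
E
```

```text
0.68 [273.9, 205.1] [464.  214.4  68. ]
[(0.82, [275.5, 203.1], np.int64(920))]
(272.5, 191) [450.5 222.   81. ] [453.1 220.3  68. ] [455.6 218.6  55. ]
(276, 228) [478.5 206.8  81. ] [482.4 204.3  68. ] [486.4 201.8  55. ]
dial [461.  219.5  40. ]
```

View pics/w2.png

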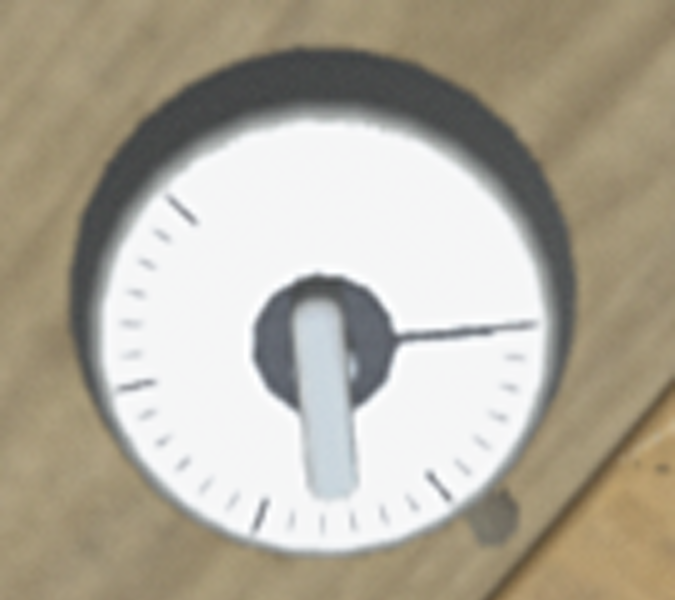

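Run:
```python
from h import *
np.set_printoptions(precision=2,suppress=True)
s=bot.read_state();p=bot.camera('wrist')
print('dial',watz(p,s,(274.5,196.2),40))
for uv in [(274,191),(276.6,228)]: print(watz(p,s,uv,81))
t=bot.camera('top'); print('dialtop',atz(t,(201,213.6),40))
c=np.array([464.5,213.2]);o=down(np.radians(60))
bot.move_linear([*c,110],frame=o,v=200)
s=bot.read_state();p=bot.camera('wrist');cv2.imwrite('pics/w3.png',p['frame'])
r=bot.tip_of('key_bow',p);print(s['t'],[(d['conf'],d['centre'],watz(p,s,d['centre'],68)) for d in r])
```

```text
dial [463.74 215.36  40.  ]
[451.18 222.97  81.  ]
[478.7  207.13  81.  ]
dialtop [463.29 212.31  40.  ]
5.025 [(0.59, [270.7, 231.9], array([463.61, 212.34,  68.  ]))]
```

View pics/w3.png

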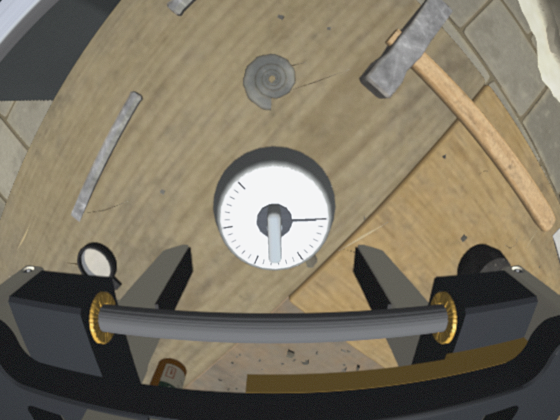

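Grey timer, with the bow at (274,240) aligned vertically and centred between the fingers. Descend and grip.

Run:
```python
from h import *
np.set_printoptions(precision=2,suppress=True)
o=down(np.radians(60))
bot.move_linear([464.2,213.6,50],frame=o,v=80)
s=bot.read_state();print(s['t'],s['force'],s['ee_pos'])
bot.set_gripper(0.0)
s=bot.read_state();print(s['t'],s['force'],s['ft_torque'],s['ee_pos'],s['finger_gap'],s['q'])
p=bot.camera('wrist');cv2.imwrite('pics/w4.png',p['frame'])
```

```text
6.025 [-0.15 -1.14  0.5 ] [464.62 213.68  50.37]
7.3 [ 1.94  5.   -1.84] [ 0.74 -0.29  0.02] [464.61 214.18  50.05] 0.10169731882683063 [ 0.21  0.37  1.84  0.    0.93 -0.83]
```

View pics/w4.png

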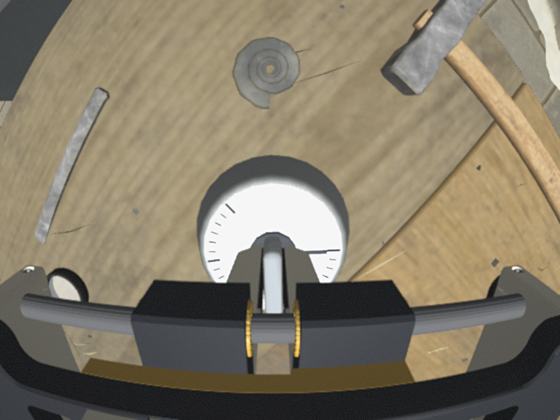

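Run:
```python
from h import *
np.set_printoptions(precision=2,suppress=True)
q=np.array(bot.ik([464.6,214.2,50],down(np.radians(60))));print(q)
for i in range(4):
    q[5]+=0.35;bot.movej(q)
    s=bot.read_state();print(round(s['t'],2),s['q'][5],s['force'],s['ft_torque'],s['finger_gap'])
p=bot.camera('wrist');cv2.imwrite('pics/w5.png',p['frame'])
```

```text
[ 0.21  0.37  1.84 -0.    0.93 -0.83]
7.78 -0.48686713070256415 [ 0.8   2.55 -0.09] [ 0.33 -0.08 -0.01] 0.09735280289804454
8.21 -0.13871358288946933 [0.26 1.58 0.47] [ 0.18 -0.01  0.01] 0.0976075914148599
8.63 0.21054734499689134 [-1.38  1.65  0.31] [0.14 0.15 0.04] 0.10056885809073521
9.06 0.5603094194259295 [-1.67  1.18  2.14] [ 0.16  0.29 -0.04] 0.10320564273541602
```

View pics/w5.png

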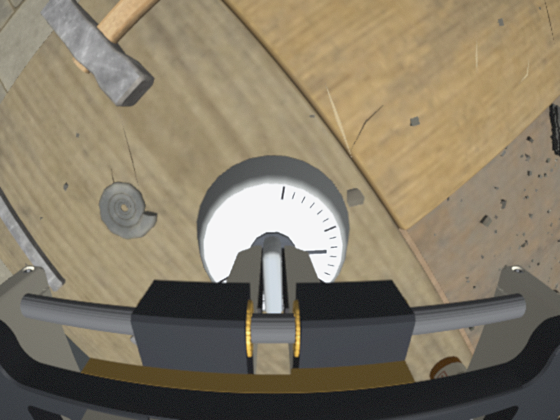

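Run:
```python
from h import *
np.set_printoptions(precision=2,suppress=True)
q=np.array(bot.ik([464.6,214.2,50],down(np.radians(60)-1.4)));print(q)
while q[5]<2.85:
    q[5]+=0.35 if q[5]<2.2 else .2
    if q[5]>3.08: break
    bot.movej(q)
    s=bot.read_state();print(round(s['t'],2),s['q'][5],s['force'],s['ft_torque'],s['tau'][5],s['finger_gap'])
    if abs(s['q'][5]-q[5])>.03 or s['finger_gap']>.13: break
p=bot.camera('wrist');cv2.imwrite('pics/w6.png',p['frame'])
```

```text
[ 0.21  0.37  1.84 -0.    0.93  0.57]
9.53 0.9107920312664457 [-2.57  1.74  4.14] [0.11 0.51 0.03] 0.2393167745321989 0.09893396431114418
9.96 1.2603728804791943 [-2.89  1.16  2.65] [ 0.18  0.59 -0.05] 0.23382544051855803 0.10130532412476852
10.38 1.6102672127406308 [-4.05  2.34  3.5 ] [0.35 0.84 0.05] 0.23187882732599974 0.10267351476639607
10.81 1.9601620893098755 [-4.17  2.79  3.18] [0.54 0.96 0.03] 0.1484091253951192 0.10095981220640488
11.23 2.3109475597819866 [-4.1   2.94  3.91] [0.6  0.96 0.07] 0.15297923237085342 0.10233257670857757
11.54 2.5111226645367424 [-3.49  3.63  3.59] [ 0.65  0.91 -0.01] 0.2474994957447052 0.10000639659918344
11.85 2.71113480719446 [-3.85  3.68  2.66] [ 0.69  0.91 -0.  ] 0.24735300801694393 0.10338645683846999
12.16 2.9111250100911077 [-4.84  3.57  3.75] [ 0.76  0.84 -0.  ] 0.24708017706871033 0.10320811534358715
```

View pics/w6.png

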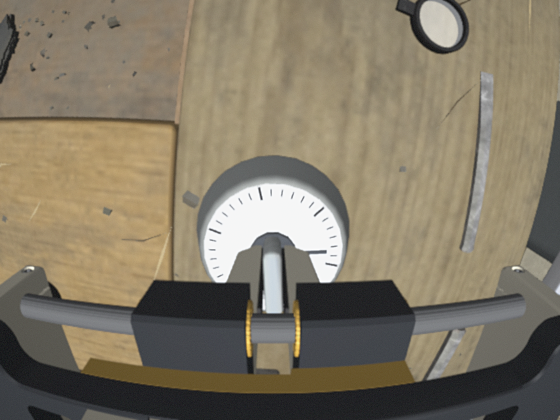

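Run:
```python
from h import *
np.set_printoptions(precision=2,suppress=True)
bot.set_gripper(0.5)
q=np.array(bot.ik([464.8,214.4,50],down(np.radians(60))))
q[5]=-0.36;bot.movej(q);bot.set_gripper(0.0)
s=bot.read_state();print(round(s['t'],2),s['q'][5],s['force'],s['ft_torque'],s['tau'][5],s['finger_gap'])
p=bot.camera('wrist');cv2.imwrite('pics/w7.png',p['frame'])
for i in range(8):
    q[5]+=0.15
    bot.movej(q)
    s=bot.read_state();print(round(s['t'],2),s['q'][5]-q[5],s['force'],s['ft_torque'],s['tau'][5],s['finger_gap'])
    if abs(s['q'][5]-q[5])>.03 or s['finger_gap']>.115: break
bot.pause(.2);p=bot.camera('wrist');cv2.imwrite('pics/w8.png',p['frame'])
s=bot.read_state();print(round(s['t'],2),s['q'][5],q[5],s['ft_torque'],s['finger_gap'])
```

```text
16.43 -0.35997882145910887 [-1.15 -1.95  1.69] [-0.22  0.28  0.  ] 0.004239544796291739 0.10404355418345464
16.75 -0.003509235543087935 [-1.45 -1.55  1.97] [-0.37  0.32 -0.  ] 0.4651325102895498 0.1081616577463605
17.02 -0.005958698713198235 [-1.95 -1.49  2.67] [-0.43  0.47 -0.03] 0.4360300116240978 0.10294899035114444
17.28 -0.007023238879452096 [-2.71 -2.73  2.83] [-0.51  0.53  0.02] 0.4321218654513359 0.10253213481691065
17.55 -0.007946375092522467 [-3.48 -1.91  4.11] [-0.58  0.63  0.44] 0.8258109167218208 0.11028254671459717
17.82 -0.007246844834496391 [-4.58 -4.51  4.42] [-0.77  0.67  0.73] 0.973021499812603 0.12555412883633268
18.07 0.3821461934658871 0.39 [-0.8   0.71  0.67] 0.12098774930042208
```

View pics/w8.png

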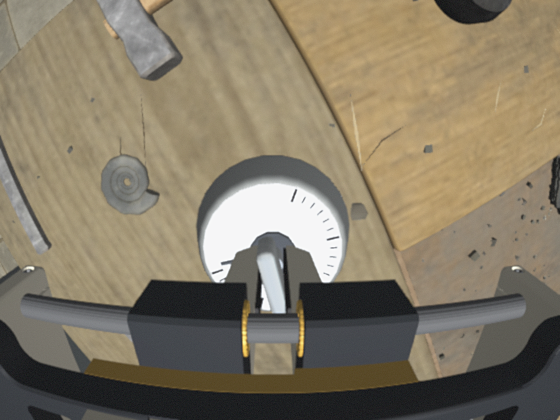

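Stop met (torque 0.7 N·m, bow seen twisted in the pads at (270,280), held >0.2 s). Release and go over the lever grip.

Run:
```python
from h import *
np.set_printoptions(precision=2,suppress=True)
bot.pause(.15)
bot.set_gripper(0.5)
s=bot.read_state();x=s['ee_pos'];bot.move_linear([x[0],x[1],200],v=250)
bot.set_gripper(1.0)
bot.movep([400,-250,210],down(np.radians(27)))
s=bot.read_state();print(s['t'],s['ee_pos'],s['q'])
p=bot.camera('wrist');cv2.imwrite('pics/w9.png',p['frame'])
for k,z in [('lever_grip',92),('cam_axis',45),('foot_face',105)]:
    print(k,[(round(d['conf'],2),d['centre'],watz(p,s,d['centre'],z)) for d in bot.tip_of(k,p)])
t=bot.camera('top')
for k,z in [('lever_grip',92),('cam_axis',45)]:
    print(k,[(round(d['conf'],2),d['centre'],atz(t,d['centre'],z)) for d in bot.tip_of(k,t)])
cv2.imwrite('pics/t9.png',t['frame'])
```

```text
22.3417 [ 400.28 -249.45  210.01] [-0.79  0.12  1.73  0.    1.29 -1.27]
lever_grip [(0.97, [283.3, 208.9], array([ 412.05, -249.56,   92.  ])), (0.53, [384.9, 329.9], array([ 582.01, -323.69,   92.  ]))]
cam_axis [(0.65, [389.9, 228.5], array([ 538.66, -226.54,   45.  ]))]
foot_face [(0.39, [383.8, 327.9], array([ 569.15, -315.29,  105.  ]))]
lever_grip [(0.6, [407.9, 174.5], array([ 565.99, -315.05,   92.  ]))]
cam_axis [(0.79, [366.6, 190.2], array([ 530.6 , -220.65,   45.  ]))]
```

View pics/w9.png

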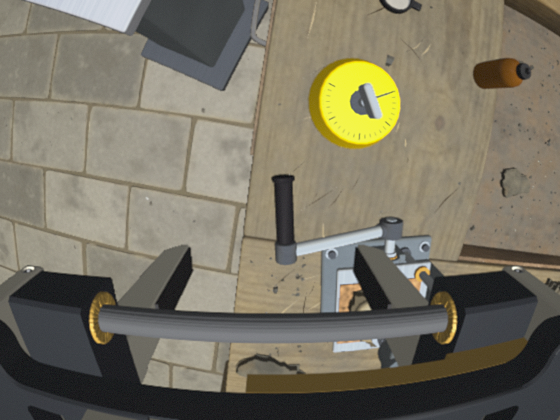

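Run:
```python
from h import *
np.set_printoptions(precision=2,suppress=True)
s=bot.read_state();p=bot.camera('wrist')
a=watz(p,s,(283,178),92);b=watz(p,s,(286,243),92);d=a-b
print(a,b,np.linalg.norm(d),np.degrees(np.arctan2(-d[0],d[1])))
bot.move_linear([413,-247,150],frame=down(np.radians(27.5)),v=150)
s=bot.read_state();p=bot.camera('wrist');cv2.imwrite('pics/w10.png',p['frame'])
for k,z in [('lever_grip',92),('cam_axis',45),('foot_face',105)]:
    print(k,[(round(d['conf'],2),d['centre'],watz(p,s,d['centre'],z)) for d in bot.tip_of(k,p)])
print(s['t'])
```

```text
[ 398.51 -224.47   92.  ] [ 429.85 -278.38   92.  ] 62.35158962411657 30.169060862979563
lever_grip [(0.72, [270.4, 230.5], array([ 414.28, -251.53,   92.  ]))]
cam_axis [(0.81, [400.6, 246.9], array([ 540.79, -225.37,   45.  ])), (0.22, [530.9, 62.3], array([579.26,  16.61,  45.  ]))]
foot_face [(0.61, [387.7, 366.9], array([ 571.09, -318.65,  105.  ]))]
23.3
```

View pics/w10.png

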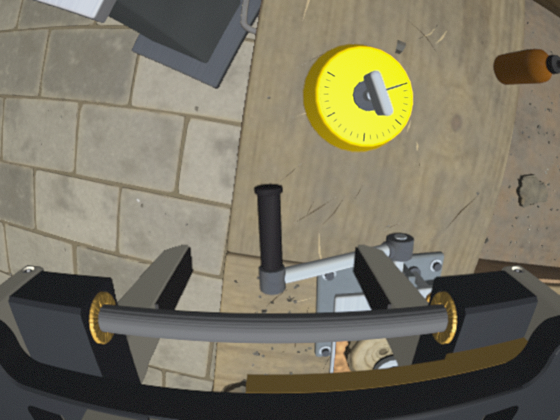

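Run:
```python
from h import *
np.set_printoptions(precision=2,suppress=True)
o=down(np.radians(28.8))
bot.move_linear([413.7,-249,72],frame=o,v=100)
s=bot.read_state();print(s['t'],s['force'],s['ee_pos'])
bot.set_gripper(0.0)
s=bot.read_state();print(s['t'],s['force'],s['ft_torque'],s['ee_pos'],s['finger_gap'],s['q'])
p=bot.camera('wrist');cv2.imwrite('pics/w11.png',p['frame'])
```

```text
24.4333 [ 0.22 -0.26  0.33] [ 414.05 -249.35   72.49]
25.6167 [-6.8  -3.6   1.67] [-0.7   1.16  0.07] [ 412.12 -249.79   71.94] 0.17327768003661115 [-0.77  0.3   1.89 -0.    0.96 -1.28]
```

View pics/w11.png

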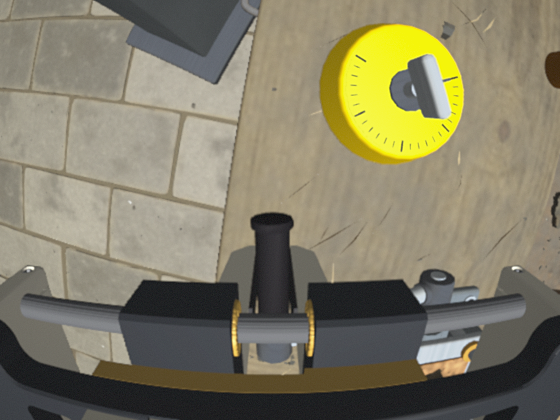

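Run:
```python
from h import *
np.set_printoptions(precision=2,suppress=True)
th=np.radians(28.8);o=down(th);x=np.array([np.cos(th),np.sin(th)])
g0=np.array([412.5,-249.6])
for f in np.arange(0.15,0.91,0.15):
    a=1.2-f
    bot.move_linear([*(g0+x*130*(np.sin(1.2)-np.sin(a))),72.3+130*(np.cos(a)-np.cos(1.2))],frame=o,v=100)
    s=bot.read_state();print(round(f,2),round(s['t'],2),s['force'],s['ft_torque'],s['ee_pos'],s['finger_gap'])
    if np.linalg.norm(s['force'])>35: break
t=bot.camera('scene');cv2.imwrite('pics/s12.png',cv2.resize(t['frame'][150:330,250:480],None,fx=3,fy=3))
p=bot.camera('wrist');cv2.imwrite('pics/w12.png',p['frame'])
```

```text
0.15 26.01 [-4.54 -4.22 -1.67] [-0.79  0.93 -0.  ] [ 418.88 -246.01   89.63] 0.17425837695543508
0.3 26.35 [-8.06 -4.8   2.74] [-0.93  1.66 -0.01] [ 427.48 -241.06  105.84] 0.17447302069455564
0.45 26.69 [-14.25  -6.54   8.39] [-1.07  2.57 -0.03] [ 437.91 -235.11  120.58] 0.1737313289945344
0.6 27.03 [-21.53  -6.82  17.64] [-1.13  3.72 -0.06] [ 450.13 -228.14  133.68] 0.1743010674245889
0.75 27.38 [-19.5   -4.79  21.21] [-0.93  3.39  0.12] [ 465.75 -220.12  144.24] 0.17429197686659761
0.9 27.72 [-12.61  -0.8   19.23] [-0.28  2.3   0.17] [ 483.39 -210.62  151.49] 0.16969685131318052
```

View pics/s12.png

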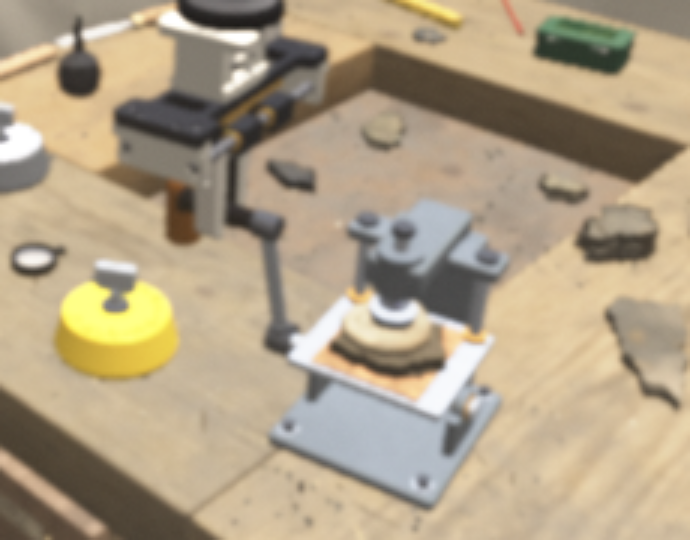

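View pics/w12.png

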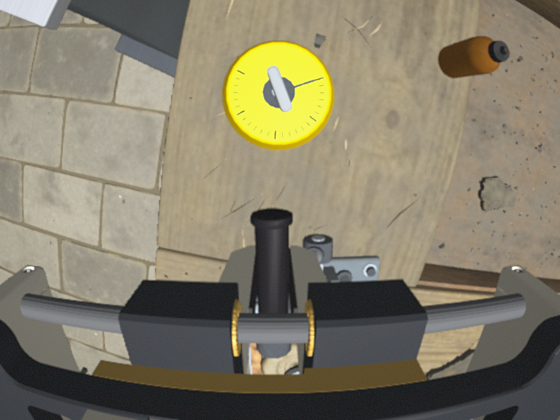

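Run:
```python
from h import *
from scipy.optimize import least_squares
np.set_printoptions(precision=2,suppress=True)
th=np.radians(28.8);x=np.array([np.cos(th),np.sin(th)])
P=np.array([[412.12,-249.79,71.94],[418.88,-246.01,89.63],[427.48,-241.06,105.84],[437.91,-235.11,120.58],[450.13,-228.14,133.68],[465.75,-220.12,144.24],[483.39,-210.62,151.49]])
u=P[:,:2]@x;z=P[:,2]
r=least_squares(lambda c:np.hypot(u-c[0],z-c[1])-130,[u[0]+121,27]);print(r.x,r.fun, u[0]+121.2, np.arctan2(u[-1]-r.x[0],z[-1]-r.x[1]))
r2=least_squares(lambda c:np.hypot(u-c[0],z-c[1])-c[2],[u[0]+121,27,130]);print(r2.x,r2.fun)
print('perp',P[:,:2]@np.array([-x[1],x[0]]), bot.read_state()['force'])
```

```text
[363.32  29.19] [-0.24 -0.29 -0.12  0.28  0.86  0.33 -0.95] 362.0062587258096 -0.3248630122546849
[356.74  35.83 121.08] [ 0.35 -0.25 -0.42 -0.15  0.52  0.32 -0.36]
perp [-417.43 -417.38 -417.18 -416.99 -416.77 -417.27 -417.44] [-12.53  -1.34  18.41]
```

Run:
```python
from h import *
np.set_printoptions(precision=2,suppress=True)
th=np.radians(28.8);o=down(th);x=np.array([np.cos(th),np.sin(th)]);y=np.array([-x[1],x[0]])
for a in [-.3,-.2,-.1,0.0]:
    u=362.8+130*np.sin(a);z=28.5+130*np.cos(a)
    bot.move_linear([*(x*u-417.2*y),z],frame=o,v=60)
    s=bot.read_state();print(a,round(s['t'],2),s['force'],s['ft_torque'],s['ee_pos'],s['finger_gap'],s['ee_pos'][:2]@x)
bot.pause(.7)
s=bot.read_state();print(s['t'],s['force'],s['ee_pos'],s['finger_gap'],np.abs(s['qd']).max())
for n in ['scene','top']:
  t=bot.camera(n)
  f=t['frame'];f=cv2.resize(f[150:330,250:480] if n=='scene' else f[110:260,320:480],None,fx=3,fy=3);cv2.imwrite(f'pics/{n}13.png',f)
  print([(d['conf'],d['centre']) for k in ['foot_face','ammonite_centre','slate_centre'] for d in bot.tip_of(k,t)[:1]])
p=bot.camera('wrist');cv2.imwrite('pics/w13.png',p['frame'])
```

```text
-0.3 28.07 [-2.97 -4.28 -0.89] [-0.83  0.68  0.12] [ 484.56 -209.93  152.26] 0.1704797207093362 323.494157132776
-0.2 28.43 [-5.62 -3.09  3.37] [-0.77  1.36  0.1 ] [ 495.28 -203.87  156.05] 0.17436097106092188 335.80044582726856
-0.1 28.8 [-6.38 -3.14  7.08] [-0.59  1.29  0.04] [ 506.83 -197.56  158.35] 0.16938952976708158 348.96238744048253
0.0 29.17 [-6.01 -2.43  6.5 ] [-0.54  1.06  0.01] [ 518.54 -191.15  159.1 ] 0.17425480734228824 362.3139272620245
29.8667 [-4.71 -1.93  5.96] [ 518.35 -191.22  159.09] 0.17602695122022136 0.0012122706083882884
[(0.65, [379.8, 253.4]), (0.74, [379.9, 256.9]), (0.68, [310.8, 216.7])]
[]
```

View pics/scene13.png

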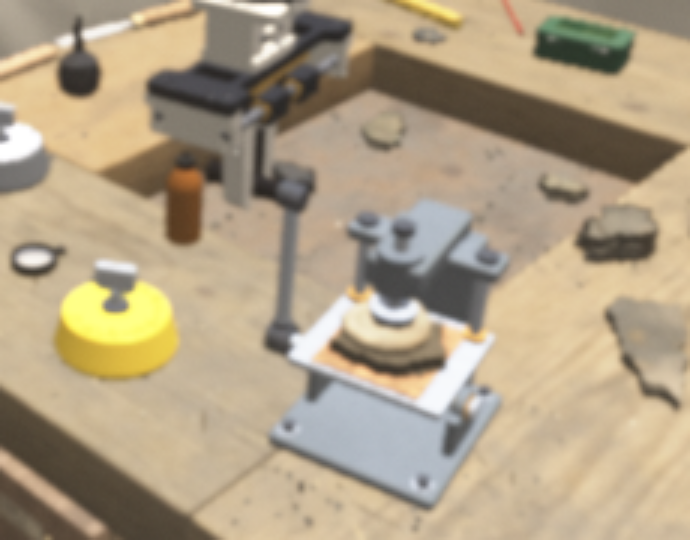

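View pics/w13.png

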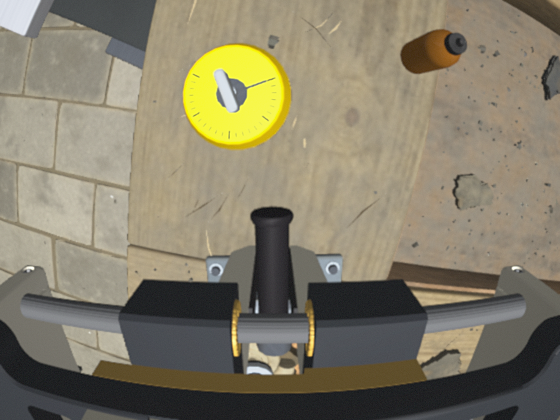

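View pics/top13.png

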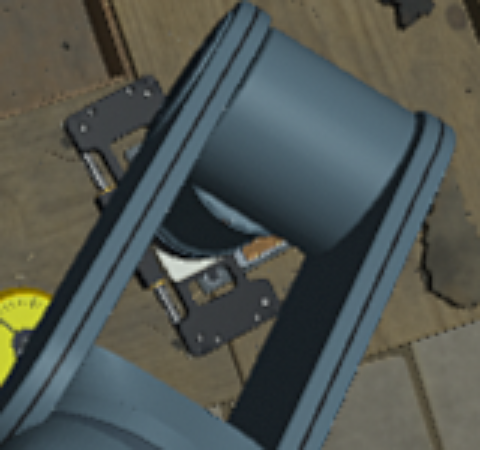

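Run:
```python
from h import *
np.set_printoptions(precision=2,suppress=True)
th=np.radians(28.8);x=np.array([np.cos(th),np.sin(th)]);y=np.array([-x[1],x[0]])
t=bot.camera('scene')
c=atz(t,(344.3,261.7),45);print(c)
for a in [-.15,0,.15]: print(a,proj(t,[c[0]+x[0]*130*np.sin(a),c[1]+x[1]*130*np.sin(a),45+130*np.cos(a)]))
s=bot.read_state();print(s['t'],s['force'],s['ee_pos'])
```

```text
[ 540.5  -225.47   45.  ]
-0.15 [[343.9  218.89]]
0 [[348.07 214.87]]
0.15 [[352.03 212.06]]
30.3667 [-4.74 -1.98  5.62] [ 518.35 -191.24  159.1 ]
```

Run:
```python
from h import *
s=bot.read_state();print(s['t'],s['force'],s['finger_gap'])
print(bot.close_job())
```

```text
30.3667 [-4.74136376 -1.98269367  5.61615934] 0.17188681444393328
the job is handed in; nothing more can be done
None
```

I wound the grey timer to its stop, swung the cam lever up to vertical, and handed the job in at 30.4 s still holding it. No verdict was reported.

- **Timer:** I wound it in two grips. The first turned about 3.7 rad. After regripping, the key met the stop: torque rose to about 0.7 N·m and the bow twisted in the pads. I held it there for over 0.2 s, then let it go about 12 s before hand-in. I could not read the joint directly, but at the stated run-down rate well over 3 rad should be left.
- **Lever:** The grip is between the fingers with a 16 mm gap and a wrist force of about 7.6 N. The scene camera puts the lever within about 0.03 rad of upright, and the arm is still.
- **Fossil:** The foot is down on the ammonite in the scene view, within about 4 px of its centre. The foot's contact force and the table height could not be measured directly.
- **Bystanders:** None was touched, and the bottle was still standing in the last pictures.
- **Checks that failed or disagreed:**
  - In the last scene picture the network placed the slate on the bottle, a false report that I ignored.
  - The last top view was blocked by the arm, so it gave no check.
  - The estimates of the cam axis differed by about 10 mm, and my first arc ran about 4 mm too low, giving up to 29 N at the wrist. I corrected it from the measured path.

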